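Empty the drop-bottom hopper into the tray

TASK

Empty the two cut tube blanks from the drop-bottom hopper into the metal tray. First set the tray on the sloping rails under the hopper, handle towards the front of the stand, lying flat on both rails between the side guides and behind the front lips, and let go of it only once it is down; then push the latch paddle in towards the hopper until the floor drops open and the blanks fall into the tray. Both blanks must end up in the tray with the tray still in place, and the tin, the spanner and the pliers stay where they lie.

Things in the scene. Friction and masses are not known exactly. Their poses are not given: they have to be found in the camera images.
- hopper: fixed stand at the right, its front turned to the left. Origin on the bench below the centre of the hopper box; x to its back, y to its left seen from its front, z up. Open-topped grey box 102 x 102 mm, z 255 (hinged floor) to 318, front wall x = -51. Base plate x -65..110, y +-100, 8 high; two uprights at the back (x 85..110, |y| 62..88). Under the box only the rails and thin struts.
- rails: two narrow steel rails for the tray, part of the stand, sloping 20 deg, low at the front. Origin: home of the tray's underside centre (hopper frame: x -24.5, y 0, z 83.7 mm). Axes: x up the slope to the back, y across, z normal to the rails, leaning to the front. Each rail is a strip at |y| 49..67, top z = 0, x -79..121 mm, nothing between. See rail_lips for guides and lips.
- tray: aluminium tray 150 (x) x 120 (y) x 62 mm, open top, 3 mm walls and floor, 0.25 to 0.36 kg; starts level on the bench left of the stand, near or far (the tin is at the other place). Origin: centre of its underside; x away from its handle, z up. Handle: a flat steel bar 10 mm thick (y), 24 mm high, 66 mm long, standing out of the middle of the -x wall, rising 10 deg outwards.
- tray_handle (a point): grip point inside the tray's handle bar, at (-107, 0, 35.5) mm in the tray's frame, 32 mm out from the wall: pinch the 10 mm thickness here, along the tray's y. Axes as the tray's. The tray's weight lies about 100 mm from here, so grip firmly.
- latch (a joint): latch lever on the hopper's front, rad: 0 at rest, its hook under the front tongue of the floor; grows as the paddle is pushed back towards the hopper; lets go at about 0.3, stop at 0.5. A spring returns it; pushing takes 2 to 5 N. It turns about the hopper's y axis through x -66, z 285 mm (hopper frame).
- latch_pad (a point): middle of the front face of the black latch paddle: (-107, 0, 320) mm in the hopper's frame at rest. Paddle 34 mm wide (y), 24 mm along the lever; the lever leans 45 deg out to the front at rest. From rest to the stop this point moves 22 mm back (+x) and 16 mm up. The lever overhangs the front of a tray on the rails: a tool standing upright over the tray's handle would touch it.
- drop_floor (a joint): the hopper's hinged floor, rad: 0 shut and latched, grows as it swings down about its rear edge (hopper x 54, z 253 mm), 1.15 hanging open (stop). Its front edge is 117 mm from the hinge; open, it stays clear of a tray on the rails.
- tin: bystander: closed steel tin, 96 x 132 x 49 mm, on the bench left of the stand. Origin: centre of its underside
- spanner: bystander: combination spanner, 205 mm long (its y), 8 mm high, flat on the bench at its front edge. Origin: centre of its underside
- pliers: bystander: combination pliers with red grips, 187 mm long (its y), 16 mm high, flat on the bench at its front edge. Origin: centre of its underside
- rail_lips (a point): middle of the line between the front lips, at rail height: rails frame (-77, 0, 0) mm. Each rail ends here in an upturned lip 12 mm high; a tray at home has its front wall 2 mm behind them. Guides along the rails' outer edges are 130 mm apart (5 mm room each side of the tray), upright to 11 mm, then flared outwards to 20 mm above the rails. Axes as the rails'.
- blank_a: one of two equal pieces of square steel tube, cut blanks 40 x 64 (its y) x 40 mm, 0.27 kg, lying side by side on the closed floor of the hopper. Origin: centre of its underside as it starts
- blank_b: second blank, as blank_a
Mind the look-alikes: they are no part of the job. What is shaped like the blank_a but purple is not meant.

How it is judged (in metres and radians):
On the way, in this order (a step that is already met when the one before it is completed fails the run):
1. the tray lies flat on both rails, behind the lips and between the guides, handle to the front, let go, while the hopper floor is still shut (x of tray in the frame of rails between -0.007 and 0.016 m and y of tray in the frame of rails between -0.009 and 0.009 m and z of tray in the frame of rails between -0.005 and 0.005 m and angle between the z axis of tray and the z axis of rails, either way round below 0.06 rad and x of tray_handle in the frame of rails below -0.05 m and contact force between the fingers and tray below 0.1 N and value of joint drop_floor below 0.1 rad), for 0.2 s.
2. the latch is pushed in and the floor has dropped open (value of joint drop_floor above 0.9 rad), for 0.1 s.
At the end, for the whole second after the job is handed in: Tray flat on the rails (underside centre within -7/+16 mm along, 9 mm across, 5 mm in height of the home point, within 0.06 rad of their slope), handle to the front; hopper floor open over 0.9 rad; both blanks' origins inside the tray walls, under 95 mm above its underside; all at rest (x of tray in the frame of rails between -0.007 and 0.016 m and y of tray in the frame of rails between -0.009 and 0.009 m and z of tray in the frame of rails between -0.005 and 0.005 m and angle between the z axis of tray and the z axis of rails, either way round below 0.06 rad and x of tray_handle in the frame of rails below -0.05 m and value of joint drop_floor above 0.9 rad and linear speed of each of tray, blank_a, blank_b below 0.03 m/s and x of blank_a in the frame of tray between -0.075 and 0.075 m and y of blank_a in the frame of tray between -0.06 and 0.06 m and z of blank_a in the frame of tray between -0.005 and 0.095 m and x of blank_b in the frame of tray between -0.075 and 0.075 m and y of blank_b in the frame of tray between -0.06 and 0.06 m and z of blank_b in the frame of tray between -0.005 and 0.095 m); the robot touches nothing.
It fails at once if the tray is let go more than 25 mm above its place on the rails (contact force between the fingers and tray below 0.02 N and z of tray in the frame of rails above 0.025 m and horizontal distance between tray and rails below 0.06 m).
It fails at once if the floor is dropped before the tray is on the rails (value of joint drop_floor above 0.3 rad and distance between tray and rails above 0.03 m).
It fails at once if the tin is moved more than 40 mm (distance of tin from where it was at the start of the episode above 0.04 m).
It fails at once if the spanner is moved more than 40 mm (distance of spanner from where it was at the start of the episode above 0.04 m).
It fails at once if the pliers are moved more than 40 mm (distance of pliers from where it was at the start of the episode above 0.04 m).
It also fails if it takes over 58 s, if anything falls off the work surface, if the arm or the gripper's body presses on something with over 40 N, if the wrist force passes 120 N, or if a joint passes its speed limit or range.

ROBOT

A 6-joint arm with a two-finger parallel gripper is mounted at the origin on a cart in front of the work surface, level with it; the furniture and walls round the work are solid. World frame = base frame: x ahead of the robot, y to its left, z up, the work surface at z = 0. Lengths are in mm, angles in degrees, forces in N, time in s.
With the tool pointing down it reaches from about 350 to 850 mm from the base axis. Payload 8.1 kg.
Tool frame: the origin (TCP) lies midway between the tips of the shut fingers; the grasp point (between the pads) lies 19 mm behind it; x points along the fingers, y is the direction in which the jaws open and shut, and the axes are right-handed (so a half turn about x gives the same grasp; the last joint's range is limited). The gripper opens to 85 mm and grips with 20 to 120 N. Pads are 22 mm wide; open, the fingers measure 114 mm over their backs; the gripper's body (76 mm by 85 mm) begins 54 mm behind the grasp point. The pads swing forward as they close: fully open they stand 13 mm farther back than shut.
Start: joints at [-76.685, 7.471, 85.268, -0, 87.261, -4.893], TCP at [187.507, -569.953, 231.292] pointing down, gripper open.
Joint ranges: [-169.43, 169.43], [-51.17, 129.36], [1.28, 143.12], [-76.62, 256.62], [0, 156.53], [-152.29, 152.29]. Speed limits (degrees/s): [136.94, 136.94, 159.86, 180, 180, 180].

INTERFACE

Orientations are given as [roll, pitch, yaw] about the fixed x, y, z axes, in that order (R = Rz(yaw) Ry(pitch) Rx(roll)).
In Python, from bench import r gives the robot as it stands.
- The arm moves only by the tool move_arm, never from a script. Its argument "deltas" is a list of rows, each a list of 2 entries, a list of its own where there are three numbers: the shift along the tool's x, y, z in mm, then the turn about the tool's x in degrees. A call has 1 to 12 rows; each row is the pose to reach, as a shift and turn from the pose measured when the call began, along the tool's axes at that moment; what a row does not reach only later rows make up. A row lasts 1/8 s, in which the tool goes at most 62.5 mm and 10.7 degrees, less where a joint would pass 70% of its speed; a pose out of reach is approached as far as the arm can. A call with a gripper value outside its range is refused whole. "jaw" is the opening, from -1 (shut) to 1 (fully open), set as the call begins (left out, the last holds). The fingers move at their own pace and stop on an object; "squeeze" is the grip in N (left out, the last holds). Time passes only in rows, so rows that repeat a pose let the fingers close. It gives the time, the measured TCP pose, the force and the opening at its end, in the units of the state.
- r.sense(): the state, without advancing time (a new reading comes with each control period).
- r.snapshot(name): name is "scene" or "top" or "wrist"; returns (picture, depth): 420x560x3 uint8, red, green, blue; 420x560 float32, mm along the optical axis (not along the pixel's ray), 0 where there is no reading.
- r.get_calibration(name): a dict with "fovy" (degrees; the focal length in pixels is half the picture's height over the tangent of half this angle, whatever the lens; pixels are square), "cx", "cy" (the principal point, pixels), "position" and "attitude" of the camera in the world; the wrist camera has in their place "tool_from_camera" (4x4, takes a point from camera to tool coordinates, whose origin is the TCP and whose axes are the tool frame's). Camera axes: x right, y down, z forward; pixel columns grow to the right and rows downward; lengths in mm; the calibration is good to about 2 mm. A picture is of the moment at which its call begins: read the wrist's pose just before it. get_calibration takes no time and is no camera call.
- r.hand_in(): hands the job in, once; it reports no verdict.
The state is a dict: "time": time; "joint_pos": joint angles; "qd": joint speeds; "joint_efforts": joint torques, N m; "tool_pos": TCP position; "tcp_rot": TCP orientation; "ft_force": force on the tool from outside, world axes, zero at the start; "wrist_torque": the same for the moment, N m; "finger_gap": finger opening in mm.
Only numpy, scipy, OpenCV 4.12 (cv2) and the standard library are available. Lean on these libraries where they do the work, as an engineer would, in place of code of your own. Each camera call takes 0.05 s, during which the arm holds its last target. There are 200 camera calls.

## Working session

There is one attempt and no reset: what is moved stays moved. The work goes in short steps, Python scripts to look and compute and a tool call to move; the robot and the scene stay as the last step left them, time stands still between calls to the robot, and variables do not carry over. Pictures are saved under pics/ and viewed, about 8 in all and at most 12, crops included, and the job is handed in when it is done.

Besides the shell and the picture viewer there is one more tool, called after "Request:" by a JSON object that holds its "method" and its "body", one argument or row to a line. move_arm: Moves the arm, as the interface text tells. Its arguments: {"type":"object","properties":{"deltas":{"type":"array","items":{"type":"array"}},"jaw":{"type":"number"},"squeeze":{"type":"number"}},"required":["deltas"]}

```bash
mkdir -p pics; cat > h.py <<'E'
import numpy as np, cv2
from bench import r
from scipy.spatial.transform import Rotation as R
def rot(a): return R.from_euler('xyz',a,degrees=True).as_matrix()
def shot(n,f):
    s=r.sense(); p,d=r.snapshot(n); cv2.imwrite(f'pics/{f}.png',p[:,:,::-1]); np.save(f'pics/{f}.npy',d)
    c=r.get_calibration(n)
    if 'tool_from_camera' in c:
        T=np.eye(4);T[:3,:3]=rot(s['tcp_rot']);T[:3,3]=s['tool_pos'];T=T@np.array(c['tool_from_camera'])
    else:
        T=np.eye(4);a=np.array(c['attitude']);T[:3,3]=c['position']
        T[:3,:3]=a if a.shape==(3,3) else rot(a)
    F=210/np.tan(np.radians(c['fovy']/2))
    np.savez(f'pics/{f}.npz',T=T,F=F,cx=c['cx'],cy=c['cy'])
    return p,d
def cloud(f):
    d=np.load(f'pics/{f}.npy');k=np.load(f'pics/{f}.npz')
    v,u=np.mgrid[:d.shape[0],:d.shape[1]]
    P=np.stack([(u-k['cx'])/k['F']*d,(v-k['cy'])/k['F']*d,d],-1)@k['T'][:3,:3].T+k['T'][:3,3]
    P[d==0]=np.nan
    return P
E
python3 - <<'E'
from h import *
for n in('scene','top'):
    shot(n,n+'0'); c=r.get_calibration(n); print(n,c)
print(r.sense())
a=cv2.imread('pics/scene0.png');b=cv2.imread('pics/top0.png')
E
```

```text
scene {'fovy': 44.077192962064906, 'cx': 275.9203093957192, 'cy': 208.45458094678918, 'position': array([-342.62719908,  514.50566362, 1238.69161075]), 'attitude': array([-1.38215206e+02, -1.87149353e-03, -1.19586228e+02])}
top {'fovy': 56.6959276783813, 'cx': 275.0840160870106, 'cy': 202.94511302084828, 'position': array([ 424.83637538,   41.21123803, 1168.58792019]), 'attitude': array([-176.367586  ,    1.92583205,  -89.16906613])}
{'time': 0.1, 'joint_pos': array([-7.66832574e+01,  7.51167566e+00,  8.53245415e+01, -6.95319190e-05,
        8.72596750e+01, -4.89113083e+00]), 'qd': array([-0.02908359, -0.17822052, -0.18480505,  0.0457072 ,  0.04968842,
        0.01694512]), 'joint_efforts': array([ 5.60078443e-04, -5.70955217e+01, -5.01941442e+01, -2.85224569e-04,
        8.16633197e-03,  6.78800461e-05]), 'tool_pos': array([ 187.4049748 , -569.46147486,  230.32559228]), 'tcp_rot': array([-94.84963621,  89.90410787, 103.35824063]), 'ft_force': array([-1.12617275, -0.09763306, -0.08986384]), 'wrist_torque': array([ 0.01111784,  0.01277149, -0.05205686]), 'finger_gap': 85.44712464802353}
```

View pics/scene0.png

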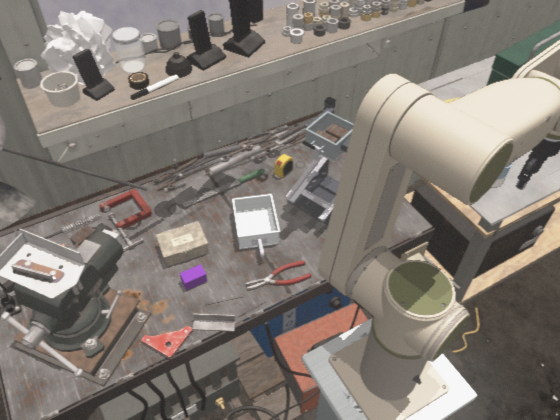

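View pics/top0.png

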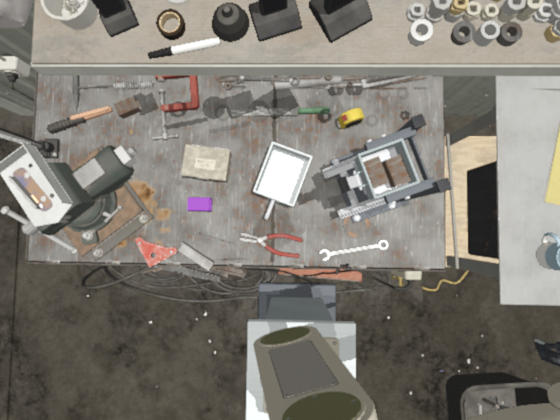

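The scene view shows the tray at (255,222) with its handle at (262,250), the tin at (180,242), the purple block at (194,277), the pliers at (280,275) and the stand at (320,170). The top view shows the tray at (283,178) with its handle end at (268,212). The stand is around (385,165) with its front to the left, and the blanks are in the box at (385,175). The tin is at (205,163), the pliers at (275,244) and the spanner at (355,248).

```bash
python3 - <<'E'
from h import *
a=cv2.imread('pics/top0.png')[110:270,230:460]
cv2.imwrite('pics/c1.png',cv2.resize(a,None,fx=3.45,fy=3.45,interpolation=cv2.INTER_CUBIC))
for f in('top0','scene0'):
    P=cloud(f); X=P.reshape(-1,3)
    # bench height
    m=(abs(X[:,2])<15)&(X[:,0]>300)&(X[:,0]<600); print(f,'bench',np.median(X[m,2]))
P=cloud('top0')
for n,(u,v) in dict(tray=(283,175),handle=(270,208),tin=(205,163),blank=(375,178),blank2=(398,170),hopfront=(361,185),spL=(325,256),spR=(385,244),pl=(275,245)).items(): print(n,P[v,u].round())
# tray rim
X=P.reshape(-1,3); 
uv=np.mgrid[:420,:560][::-1].reshape(2,-1).T
def box(lo,hi,u0,u1,v0,v1):
    m=(X[:,2]>lo)&(X[:,2]<hi)&(uv[:,0]>u0)&(uv[:,0]<u1)&(uv[:,1]>v0)&(uv[:,1]<v1); return X[m]
T=box(52,72,240,318,130,215); print(len(T),cv2.minAreaRect(T[:,:2].astype(np.float32)),np.median(T[:,2]))
Hd=box(20,60,255,285,200,222); print(len(Hd),Hd.mean(0))
B=box(305,330,340,440,120,210); print(len(B),cv2.minAreaRect(B[:,:2].astype(np.float32)),np.median(B[:,2]))
L=box(295,345,310,362,150,215); print(len(L),L.round()[::6])
E
```

```text
top0 bench 0.6945911913684313
scene0 bench 0.8018506981306928
tray [583.  59.   3.]
handle [481.  94.  46.]
tin [610. 287.  48.]
blank [ 539. -152.  293.]
blank2 [ 557. -203.  295.]
hopfront [ 522. -120.  299.]
spL [342. -69.  -2.]
spR [ 381. -247.   -3.]
pl [373.  80.   2.]
391 ((558.1365966796875, 67.17646789550781), (124.62748718261719, 202.82302856445312), 69.99051666259766) 62.386062940072634
78 [477.8695705   94.65162153  45.40721796]
971 ((568.5902099609375, -168.09716796875), (165.224365234375, 211.249755859375), 12.050207138061523) 317.5545083447644
290 [[ 593. -117.  316.]
 [ 588. -114.  319.]
 [ 588. -111.  297.]
 [ 581. -112.  319.]
 [ 579. -116.  318.]
 [ 575. -114.  318.]
 [ 573. -117.  301.]
 [ 565. -120.  298.]
 [ 551. -109.  297.]
 [ 549. -109.  298.]
 [ 539.  -79.  324.]
 [ 543. -105.  296.]
 [ 536.  -78.  326.]
 [ 538.  -94.  309.]
 [ 533.  -67.  331.]
 [ 534.  -81.  323.]
 [ 537.  -96.  307.]
 [ 531.  -69.  333.]
 [ 532.  -83.  321.]
 [ 535.  -99.  304.]
 [ 529.  -71.  331.]
 [ 530.  -86.  319.]
 [ 533. -102.  302.]
 [ 526.  -71.  335.]
 [ 528.  -85.  322.]
 [ 531. -104.  302.]
 [ 524.  -71.  333.]
 [ 526.  -85.  322.]
 [ 528. -101.  304.]
 [ 522.  -73.  332.]
 [ 524.  -88.  320.]
 [ 526. -104.  303.]
 [ 520.  -73.  334.]
 [ 521.  -87.  324.]
 [ 524. -103.  305.]
 [ 518.  -75.  335.]
 [ 519.  -90.  321.]
 [ 522. -106.  301.]
 [ 516.  -73.  333.]
 [ 517.  -87.  324.]
 [ 519. -103.  307.]
 [ 514.  -72.  327.]
 [ 514.  -85.  327.]
 [ 516. -100.  310.]
 [ 512.  -82.  331.]
 [ 509.  -75.  333.]
 [ 510.  -88.  330.]
 [ 507.  -82.  331.]
 [ 505.  -80.  330.]]
```

View pics/c1.png

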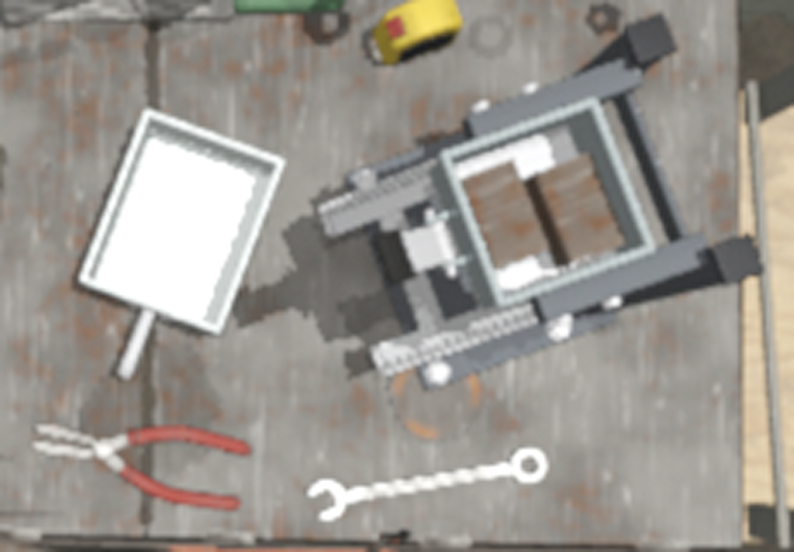

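The crop shows the tray rim corners at about (148,110), (285,160), (218,333) and (80,283), with the handle end at (123,375). The hopper rim corners are at (598,98), (656,250), (500,306) and (440,155). The latch paddle is at (392,255), and two brown blanks lie in the box. The purple block by the tin is the look-alike and isn't needed.

```bash
cat >> h.py <<'E'
def onz(f,uv,z):
    k=np.load(f'pics/{f}.npz'); uv=np.array(uv,float)
    d=np.c_[(uv[:,0]-k['cx'])/k['F'],(uv[:,1]-k['cy'])/k['F'],np.ones(len(uv))]@k['T'][:3,:3].T
    o=k['T'][:3,3]; return o+d*((z-o[2])/d[:,2:])
def fitpose(loc,w):  # 2D rigid fit
    loc=np.array(loc,float);w=np.array(w)[:,:2];a=loc-loc.mean(0);b=w-w.mean(0)
    th=np.arctan2((a[:,0]*b[:,1]-a[:,1]*b[:,0]).sum(),(a*b).sum())
    c,s=np.cos(th),np.sin(th);M=np.array([[c,-s],[s,c]]);t=w.mean(0)-M@loc.mean(0)
    return t,np.degrees(th),np.linalg.norm(w-(loc@M.T+t),axis=1)
E
python3 - <<'E'
from h import *
c=lambda L:[((a+.5)/3.45+229.5,(b+.5)/3.45+109.5) for a,b in L]
w=onz('top0',c([(148,110),(285,160),(218,333),(80,283)]),62)
# tray: x away from handle(up in image), y left of x
t,th,e=fitpose([(75,60),(75,-60),(-75,-60),(-75,60)],w);print('tray',t.round(1),th.round(1),e.round(1))
hd=t+rot([0,0,th])[:2,:2]@[-107,0];print('handle',hd, onz('top0',c([(123,375),(148,318)]),47).round())
w=onz('top0',c([(598,98),(656,250),(500,306),(440,155)]),318)
# hopper x to image right; y left seen from its front (facing it, from -x side looking +x: left=+y) 
t,th,e=fitpose([(51,51),(51,-51),(-51,-51),(-51,51)],w);print('hop',t.round(1),th.round(1),e.round(1))
M=rot([0,0,th])
H=lambda p:M@np.array(p,float)+[*t,0]
print('pad',H([-107,0,320]),'home',H([-24.5,0,83.7]))
P=cloud('top0');X=P.reshape(-1,3);L=(X-[*t,0])@M
m=(abs(L[:,1])<17)&(L[:,0]<-60)&(L[:,0]>-130)&(L[:,2]>290);print('pad cloud local',L[m].mean(0),L[m].min(0),L[m].max(0))
m=(abs(L[:,0])<60)&(abs(L[:,1])<60)&(abs(L[:,2]-318)<4);print(m.sum(),L[m].min(0),L[m].max(0))
# rails: local z vs x
for x in range(-110,0,15):
    for s in(-58,58):
        m=(abs(L[:,0]-x)<6)&(abs(L[:,1]-s)<7)&(L[:,2]<150);print(x,s,m.sum(),np.round(np.nanmedian(L[m,2]),1) if m.sum() else '', 'exp',round(83.7+(x+24.5)*np.tan(np.radians(20)),1))
E
```

```text
tray [578.6  59.2] -20.1 [2.1 3.  1.5 3.5]
handle [478.08820765  95.91235561] [[451. 108.  47.]
 [499.  87.  47.]]
hop [ 557.5 -176.1] -69.3 [2.1 1.3 1.  2.4]
pad [519.70923087 -75.95831045 320.        ] home [ 548.8540006 -153.1388287   83.7      ]
pad cloud local [-88.9811477    0.70312656 314.06097444] [-113.43008794  -15.95855552  290.16870978] [-60.09455594  16.91193372 336.58375791]
539 [-52.84371002 -51.88510399 314.04315634] [ 54.02443833  54.54831738 321.90172621]
-110 -58 18 -0.5 exp 52.6
-110 58 19 0.8 exp 52.6
-95 -58 31 59.4 exp 58.0
-95 58 32 56.5 exp 58.0
-80 -58 23 63.8 exp 63.5
-80 58 29 63.4 exp 63.5
-65 -58 25 68.7 exp 69.0
-65 58 29 67.0 exp 69.0
-50 -58 23 74.7 exp 74.4
-50 58 26 74.4 exp 74.4
-35 -58 24 80.3 exp 79.9
-35 58 22 79.4 exp 79.9
-20 -58 24 85.4 exp 85.3
-20 58 29 83.9 exp 85.3
-5 -58 26 91.4 exp 90.8
-5 58 9 8.0 exp 90.8
```

```bash
cat >> h.py <<'E'
def plan(p,ydir):
    "shift in tool axes (mm) and turn about tool x (deg) to TCP p with tool y along world heading ydir (deg), nearest sense"
    s=r.sense();M=rot(s['tcp_rot']);d=M.T@(np.array(p)-s['tool_pos'])
    y=M.T@np.array([np.cos(np.radians(ydir)),np.sin(np.radians(ydir)),0])
    a=np.degrees(np.arctan2(y[2],y[1]))
    print('shift',d.round(1),'turn',round(a,1),'or',round(a-180*np.sign(a),1),'J6',s['joint_pos'][5].round(1))
E
python3 - <<'E'
from h import *
s=r.sense();print(rot(s['tcp_rot']).round(3));print(np.round(r.get_calibration('wrist')['tool_from_camera'],3), r.get_calibration('wrist')['fovy'])
plan([470,98,230],70)
E
```

```text
[[-0.     0.312 -0.95 ]
 [ 0.002 -0.95  -0.312]
 [-1.    -0.002 -0.   ]]
[[-1.00000e-03 -2.83000e-01  9.59000e-01 -1.42543e+02]
 [ 1.00000e+00 -1.00000e-03  1.00000e-03 -1.94000e-01]
 [ 0.00000e+00  9.59000e-01  2.83000e-01 -7.07120e+01]
 [ 0.00000e+00  0.00000e+00  0.00000e+00  1.00000e+00]] 60.286466935050186
shift [   1.3 -545.7 -477. ] turn -141.8 or 38.2 J6 -4.9
```

Request:
{"method": "move_arm", "body": {
  "deltas": [
    [[-10,-545,-478],-70],
    [[-10,-545,-478],-141],
    [[-10,-545,-478],-141],
    [[-10,-545,-478],-141],
    [[-10,-545,-478],-141],
    [[-10,-545,-478],-141],
    [[-10,-545,-478],-141],
    [[-10,-545,-478],-141],
    [[-10,-545,-478],-141],
    [[-10,-545,-478],-141],
    [[-10,-545,-478],-141],
    [[-10,-545,-478],-141]
  ],
  "jaw": 0,
  "squeeze": 110
}}

```text
time: 1.6
tool_pos: [471.4, 100.4, 240.9]
tcp_rot: [143.3, 89.9, 110.9]
ft_force: [0.2, -1.0, 0.2]
finger_gap: 42.6
```

Request:
{"method": "move_arm", "body": {
  "deltas": [
    [[0,0,0],-39],
    [[0,0,0],-39],
    [[0,0,0],-39],
    [[0,0,0],-39],
    [[0,0,0],-39]
  ]
}}

```text
time: 2.22
tool_pos: [471.1, 100.4, 240.5]
tcp_rot: [124.0, 89.9, 130.6]
ft_force: [0.5, -0.7, -0.8]
finger_gap: 42.9
```

```bash
python3 - <<'E'
from h import *
s=r.sense();print({k:np.round(s[k],2) for k in('time','joint_pos','tool_pos','tcp_rot')}, rot(s['tcp_rot']).round(3))
p,d=shot('wrist','w1');shot('scene','s1')
cv2.imwrite('pics/w1b.png',np.hstack([cv2.imread('pics/w1.png')]))
E
```

```text
{'time': np.float64(2.22), 'joint_pos': array([  5.85, -11.31, 102.68,   0.11,  88.72, -90.72]), 'tool_pos': array([471.1 , 100.41, 240.49]), 'tcp_rot': array([124.01,  89.86, 130.57])} [[-0.002 -0.114  0.993]
 [ 0.002  0.993  0.114]
 [-1.     0.002 -0.001]]
```

View pics/w1.png

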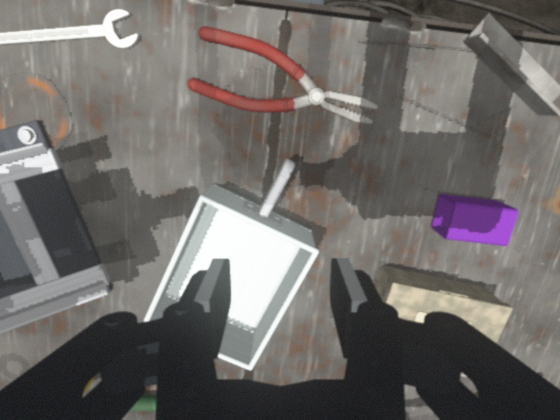

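View pics/s1.png

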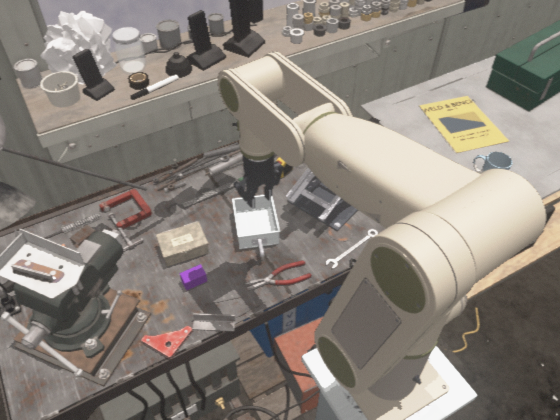

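The wrist view shows the tray rim corners at (203,196), (317,250) and (249,369), with the handle bar running from (265,214) to (290,160). The pliers at the top centre and the purple block are clear of it. The scene view shows the black gripper under a cream wrist whose lower end is at about (262,150). The forearm is well above the bench, on the stand side.

```bash
python3 - <<'E'
from h import *
w=onz('w1',[(317,250),(203,196),(249,369)],62)
t,th,e=fitpose([(-75,60),(-75,-60),(75,60)],w);print('tray',t.round(1),th.round(1),e.round(1))
hl=onz('w1',[(265,214),(290,160)],45);print(hl.round(1))
P=cloud('w1');X=P.reshape(-1,3);M=rot([0,0,th]);L=(X-[*t,0])@M
m=(L[:,0]<-80)&(L[:,0]>-150)&(abs(L[:,1])<20)&(L[:,2]>20)&(L[:,2]<80);print(m.sum(),L[m].min(0),L[m].max(0))
for x in range(-140,-80,10):
    q=m&(abs(L[:,0]-x)<5);print(x,q.sum(),L[q].mean(0).round(1))
tp=r.sense()['tool_pos']
P=cloud('s1')
for n,(u,v) in dict(flange=(262,150),gr=(258,170),w=(255,130),w2=(240,110),top=(250,75),fore=(330,140),fore2=(320,120),knuck=(330,95),f3=(330,175)).items(): print(n,(P[v,u]-tp).round())
X=P.reshape(-1,3); D=X-tp
m=(abs(D[:,0])<160)&(abs(D[:,1])<250)&(X[:,2]>250)
b=D[m]
for z in range(20,600,40):
    q=b[(b[:,2]>=z)&(b[:,2]<z+40)]
    if len(q): print(z,len(q),q[:,:2].min(0).round(),q[:,:2].max(0).round())
E
```

```text
tray [578.6  60.4] -20.5 [1.4 0.7 1.4]
[[503.2  89.2  45. ]
 [448.  107.1  45. ]]
702 [-138.7760434    -5.8495061    23.44452337] [-80.02451295   4.55773248  52.15139702]
-140 51 [-136.8   -1.2   44.3]
-130 133 [-130.    -1.5   48.4]
-120 118 [-120.1   -1.3   48.5]
-110 123 [-109.9   -1.4   46. ]
-100 112 [-100.    -1.4   44.7]
-90 110 [-90.   -1.1  43.4]
flange [-38.  10. 216.]
gr [-34.  19. 156.]
w [-98.  55. 336.]
w2 [-44.  60. 351.]
top [-20.  23. 407.]
fore [-287.   12.  433.]
fore2 [-224.   -9.  423.]
knuck [-165.  -70.  417.]
f3 [-321.   30.  390.]
20 228 [-17. -52.] [17. 56.]
60 398 [-22. -66.] [20. 68.]
100 349 [-38. -64.] [19. 70.]
140 416 [-40. -30.] [16. 40.]
180 344 [-43. -20.] [26. 45.]
220 322 [-42.  -3.] [31. 49.]
260 110 [-34.  24.] [29. 50.]
300 558 [-160.  -57.] [37. 70.]
340 1578 [-160.  -60.] [43. 72.]
380 3539 [-160.  -77.] [44. 71.]
```

```bash
python3 - <<'E'
from h import *
plan([456.5,105,100],69.5);plan([456.5,105,20.6],69.5)
E
```

```text
shift [140.7   6.  -14. ] turn 26.9 or -153.1 J6 -90.6
shift [220.1   5.8 -13.9] turn 26.9 or -153.1 J6 -90.6
```

Request:
{"method": "move_arm", "body": {
  "deltas": [
    [[40,6,-14],10],
    [[90,6,-14],20],
    [[140,6,-14],27],
    [[140,6,-14],27],
    [[180,6,-14],27],
    [[205,6,-14],27],
    [[220,6,-14],27],
    [[220,6,-14],27]
  ]
}}

```text
time: 3.32
tool_pos: [456.7, 105.2, 21.3]
tcp_rot: [146.9, 89.9, 126.3]
ft_force: [-0.0, 0.8, 0.2]
finger_gap: 43.0
```

```bash
python3 - <<'E'
from h import *
plan([456.5,105,20.6],69.5); shot('wrist','w2'); print(r.sense()['ft_force'],r.sense()['finger_gap'])
E
```

```text
shift [ 0.7 -0.2 -0.1] turn -0.0 or 180.0 J6 -62.9
[ 0.62906256 -0.34239797  1.32322656] 42.82023599815848
```

View pics/w2.png

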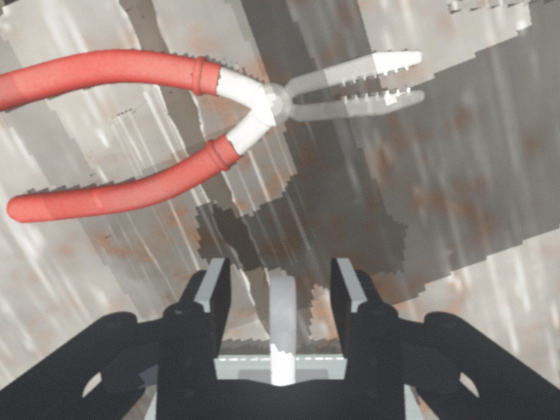

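The handle bar at (283,270–380) is centred and parallel between the fingers at (222) and (343), and the pliers are clear. I'll grip and lift.

Request:
{"method": "move_arm", "body": {
  "deltas": [
    [[0,0,0],0],
    [[0,0,0],0],
    [[0,0,0],0],
    [[0,0,0],0],
    [[-10,0,0],0],
    [[-25,0,0],0],
    [[-40,0,0],0],
    [[-40,0,0],0]
  ],
  "jaw": -1,
  "squeeze": 120
}}

```text
time: 4.38
tool_pos: [458.8, 105.4, 64.0]
tcp_rot: [55.2, 89.8, 34.6]
ft_force: [1.0, 0.1, -3.5]
finger_gap: 7.7
```

```bash
cat >> h.py <<'E'
hop=np.array([557.5,-176.1,0]);hth=-69.3
def hw(p): return rot([0,0,hth])@np.array(p,float)+hop
def wh(X): return (X-hop)@rot([0,0,hth])
E
python3 - <<'E'
from h import *
s=r.sense();print(s['time'],s['ft_force'],s['wrist_torque'],s['finger_gap'],s['tool_pos'])
shot('top','t2');shot('wrist','w3')
P=cloud('t2');X=P.reshape(-1,3);M=rot([0,0,-20.5]);L=(X-[578.6,60.4,0])@M
for x in(-70,-40,0,40,70):
    m=(abs(L[:,0]-x)<12)&(abs(abs(L[:,1])-59)<4)&(L[:,2]>40);print(x,m.sum(),L[m,2].round(1)[:8])
for x in(-60,-20,20,60):
    m=(abs(L[:,0]-x)<6)&(abs(L[:,1])<40)&(L[:,2]<100);print('floor',x,m.sum(),np.median(L[m,2]))
E
```

```text
4.375 [ 0.95045191  0.14048485 -3.54633097] [0.17946395 0.35242151 0.03799647] 7.693117136506464 [458.78871872 105.40268614  64.02512421]
-70 23 [103.4 101.3 102.7 103.4  84.4 105.  104.1 101.2]
-40 59 [102.1 105.1 103.6 106.8  81.   99.  104.   96.3]
0 57 [102.2 102.1 103.6 107.6  87.7 101.7 104.3 100.9]
40 60 [100.4  99.6 103.5  95.7 102.8 102.2  90.  105.6]
70 52 [103.6  98.3 102.3 101.7 103.1 103.1 102.8 101.4]
floor -60 3 43.41249638974273
floor -20 83 43.2444493199705
floor 20 110 42.80574738971313
floor 60 111 42.32324100370897
```

```bash
python3 - <<'E'
from h import *
plan([*hw([-340,0,0])[:2],156],20.7)
P=np.vstack([cloud(f).reshape(-1,3) for f in('top0','scene0')]);L=wh(P)
m=(abs(L[:,1])<64)&(L[:,0]>-130)&(L[:,0]<70)&(L[:,2]>95)&(L[:,2]<252);q=L[m];print(len(q));print(q[::max(1,len(q)//25)].round())
E
```

```text
shift [-93.7  27.5 -31.7] turn 48.8 or -131.2 J6 -62.9
103
[[ -5.  49. 252.]
 [-30. -31. 251.]
 [ 18. -55.  96.]
 [ 14. -57.  97.]
 [ 13. -59.  97.]
 [  6. -60.  99.]
 [  6. -62.  95.]
 [ -7. -64. 101.]
 [-70.  13. 249.]
 [ 69.  58. 120.]
 [ 65.  63. 116.]
 [ 58.  61. 118.]
 [-50. -34. 251.]
 [ 47.  61. 117.]
 [ 51.  64. 108.]
 [ 42.  61. 111.]
 [ 38.  62. 110.]
 [ 32.  61. 110.]
 [ 34.  63. 103.]
 [ 31.  57. 105.]
 [ 26.  60. 103.]
 [ 22.  57. 102.]
 [ 24.  59.  96.]
 [ 12.  54. 103.]
 [  7.  54. 103.]
 [  5.  52. 101.]]
```

Request:
{"method": "move_arm", "body": {
  "deltas": [
    [[-20,0,0],0],
    [[-50,3,-4],5],
    [[-80,8,-9],11],
    [[-94,12,-14],18],
    [[-94,16,-19],25],
    [[-94,20,-23],32],
    [[-94,24,-27],39],
    [[-94,27,-31],45],
    [[-94,27,-31],49],
    [[-94,27,-31],49],
    [[-94,27,-31],49]
  ]
}}

```text
time: 5.85
tool_pos: [437.6, 141.1, 155.9]
tcp_rot: [161.5, 89.9, 92.0]
ft_force: [-0.4, 0.3, -3.9]
finger_gap: 7.7
```

```bash
python3 - <<'E'
from h import *
s=r.sense();print(s['time'],s['ft_force'],s['finger_gap'],s['tool_pos'],'tcp in hopper',wh(s['tool_pos']))
shot('top','t3');shot('wrist','w4')
c=wh(s['tool_pos'])
for f in('t3','w4'):
    L=wh(cloud(f).reshape(-1,3))-c
    m=(abs(L[:,1])<75)&(L[:,0]>40)&(L[:,0]<215)&(L[:,2]>20)&(L[:,2]<55);q=L[m]   # rim at +41
    print(f,len(q),np.median(q[:,2]),cv2.minAreaRect(q[:,:2].astype(np.float32)))
    for x in range(60,205,20):
        k=q[abs(q[:,0]-x)<10]; a=k[k[:,1]>45];b=k[k[:,1]<-45]
        print(x,len(a),len(b),np.round([np.median(a[:,1]) if len(a) else 0,np.median(b[:,1]) if len(b) else 0,np.percentile(a[:,2],80) if len(a) else 0,np.percentile(b[:,2],80) if len(b) else 0],1))
plan([*hw([-158,0,0])[:2],156],20.7)
E
```

```text
5.85 [-0.43971147  0.26475397 -3.92541437] 7.723703636772557 [437.60816355 141.14513543 155.87412989] tcp in hopper [-3.39143816e+02 -1.39280699e-02  1.55874130e+02]
t3 465 37.10865918763187 ((132.17950439453125, -0.6811294555664062), (124.84830474853516, 154.5988311767578), 89.90557098388672)
60 5 24 [ 58.2 -57.4  37.2  40.5]
80 21 17 [ 57.9 -60.3  39.   39.6]
100 22 18 [ 57.5 -60.4  39.2  39.8]
120 23 18 [ 57.7 -60.2  39.2  40.2]
140 21 16 [ 58.1 -60.3  38.2  39.3]
160 23 18 [ 57.3 -60.   39.2  38.2]
180 20 18 [ 57.9 -60.7  37.9  37.9]
200 29 31 [ 56.  -58.   37.8  38.3]
w4 0 nan ((0.0, 0.0), (0.0, 0.0), 0.0)
60 0 0 [0 0 0 0]
80 0 0 [0 0 0 0]
100 0 0 [0 0 0 0]
120 0 0 [0 0 0 0]
140 0 0 [0 0 0 0]
160 0 0 [0 0 0 0]
180 0 0 [0 0 0 0]
200 0 0 [0 0 0 0]
shift [ -0.3   0.5 181.1] turn -0.2 or 179.8 J6 -9.1
  return _methods._mean(a, axis=axis, dtype=dtype,
  ret = ret.dtype.type(ret / rcount)
```

View pics/t3.png

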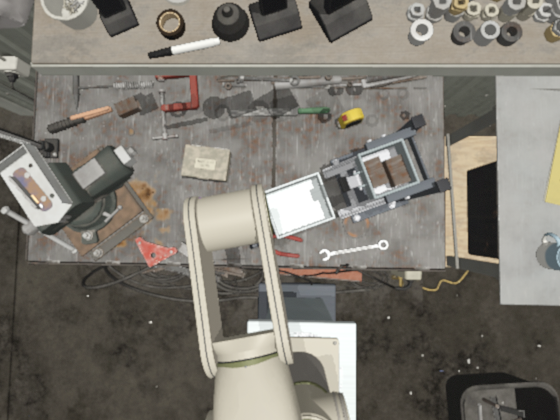

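Request:
{"method": "move_arm", "body": {
  "deltas": [
    [[0,1,20],0],
    [[0,2,55],0],
    [[0,2,95],0],
    [[0,2,130],0],
    [[0,2,160],0],
    [[0,2,175],0],
    [[0,2,179],0],
    [[0,2,179],0],
    [[0,2,179],0]
  ]
}}

```text
time: 7.08
tool_pos: [502.1, -24.9, 155.7]
tcp_rot: [158.3, 89.9, 88.9]
ft_force: [0.1, -0.4, -3.1]
finger_gap: 7.7
```

```bash
python3 - <<'E'
from h import *
s=r.sense();print(s['time'],s['ft_force'],s['finger_gap'],'tcp in hopper',wh(s['tool_pos']))
shot('scene','s2');shot('wrist','w5')
a=cv2.imread('pics/s2.png')[80:280,200:420];b=cv2.imread('pics/w5.png')
b=cv2.resize(b,(400,300));a=cv2.resize(a,(400,364))
c=np.zeros((364,800,3),np.uint8);c[:,:400]=a;c[:300,400:]=b;cv2.imwrite('pics/c3.png',c)
L=wh(cloud('s2').reshape(-1,3)); print('lever front-top', [L[(abs(L[:,1])<17)&(L[:,0]<-60)&(L[:,0]>-118)&(L[:,2]>290)&(L[:,2]<345)].min(0) ])
plan([*hw([-160,1.2,0])[:2],130],20.7)
E
```

```text
7.075 [ 0.086219   -0.35005076 -3.06422081] 7.738753582055076 tcp in hopper [-161.01975198    1.63871252  155.69684219]Traceback (most recent call last):
  File "<stdin>", line 7, in <module>
    return umr_minimum(a, axis, None, out, keepdims, initial, where)
ValueError: zero-size array to reduction operation minimum which has no identity
```

View pics/c3.png

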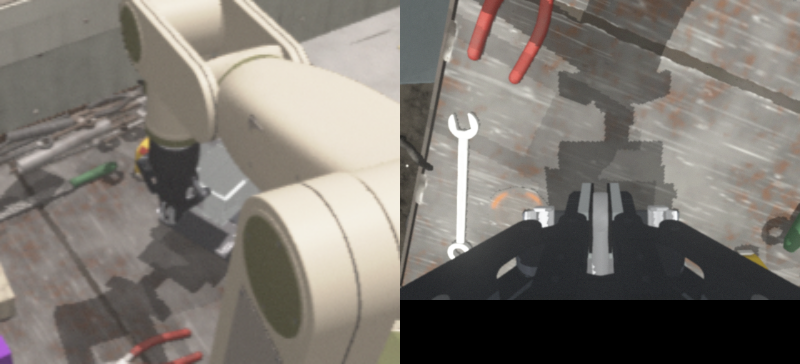

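The wrist view shows the two rail lips at crop (538,213) and (662,213), symmetric about the handle at x=600, so the tray is centred. I'll lower it until the rear edge touches.

Request:
{"method": "move_arm", "body": {
  "deltas": [
    [[12,0,0],0],
    [[24,0,0],0],
    [[30,0,0],0],
    [[34,0,0],0],
    [[36,0,0],0],
    [[36,0,0],0]
  ],
  "squeeze": 80
}}

```text
time: 7.92
tool_pos: [502.1, -23.9, 119.5]
tcp_rot: [158.9, 89.8, 89.5]
ft_force: [-3.2, 7.4, 5.0]
finger_gap: 7.3
```

```bash
python3 - <<'E'
from h import *
s=r.sense();print(s['time'],s['ft_force'],s['wrist_torque'],s['finger_gap'],'tcp in hopper',wh(s['tool_pos']))
E
```

```text
7.925 [-3.15087765  7.39274219  5.04976336] [ 0.3395352   0.22662059 -0.08067317] 7.293204245783626 tcp in hopper [-161.98200409    1.9863681   119.53790888]
```

Request:
{"method": "move_arm", "body": {
  "deltas": [
    [[5,0,-1],0],
    [[12,0,-1],0],
    [[20,0,-1],0],
    [[28,0,-2],0],
    [[35,0,-1],0],
    [[40,0,-1],0],
    [[40,0,-1],0]
  ],
  "squeeze": 40
}}

```text
time: 8.8
tool_pos: [501.2, -22.8, 78.8]
tcp_rot: [177.8, 89.8, 108.5]
ft_force: [-0.7, 1.2, 0.1]
finger_gap: 7.7
```

```bash
python3 - <<'E'
from h import *
s=r.sense();print(s['time'],s['ft_force'],s['wrist_torque'],s['finger_gap'],'tcp in hopper',wh(s['tool_pos']))
shot('wrist','w6');cv2.imwrite('pics/w6b.png',cv2.imread('pics/w6.png'))
shot('scene','s6');shot('top','t6')
L=wh(cloud('w6').reshape(-1,3))
m=(abs(abs(L[:,1])-58)<8)&(L[:,0]>-130)&(L[:,0]<-80)&(L[:,2]>40);print(m.sum(),L[m].mean(0))
E
```

```text
8.8 [-0.71088782  1.17055751  0.08764541] [-0.22611985 -0.03660247 -0.12640159] 7.655212050882834 tcp in hopper [-163.25892028    1.54971121   78.77626186]
269 [-103.67659148   -7.29679531   65.6322254 ]
```

View pics/w6b.png

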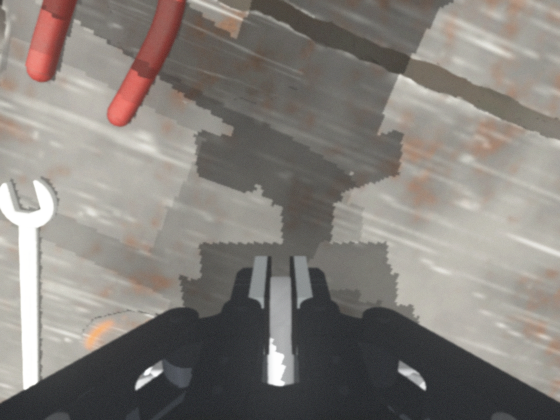

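The handle at (280,270–380) is still between the pads and swinging down as planned. Forces are small.

Request:
{"method": "move_arm", "body": {
  "deltas": [
    [[5,0,0],0],
    [[10,0,1],0],
    [[15,0,1],0],
    [[19,0,1],0],
    [[21,0,1],0],
    [[21,0,1],0]
  ]
}}

```text
time: 9.7
tool_pos: [502.1, -23.7, 59.4]
tcp_rot: [165.0, 89.8, 95.6]
ft_force: [-6.3, 1.8, 14.5]
finger_gap: 7.9
```

```bash
python3 - <<'E'
from h import *
s=r.sense();print(s['time'],s['ft_force'],s['wrist_torque'],s['finger_gap'],'tcp in hopper',wh(s['tool_pos']))
shot('top','t7');shot('scene','s7')
# rails frame
R20=R.from_euler('y',-20,degrees=True).as_matrix()
for f in('t7','s7'):
    L=(wh(cloud(f).reshape(-1,3))-[-24.5,0,83.7])@R20
    m=(abs(L[:,1])<72)&(L[:,0]>-85)&(L[:,0]<90)&(L[:,2]>50)&(L[:,2]<100);q=L[m];print(f,len(q),q[::max(1,len(q)//14)].round())
E
```

```text
9.7 [-6.34750563  1.78078339 14.53776275] [-0.5239514   0.61176598 -0.217186  ] 7.907674230565775 tcp in hopper [-162.09556981    2.04175521   59.43282579]
t7 88 [[ 21.  63.  62.]
 [ 16.  59.  61.]
 [ 11.  58.  66.]
 [  5.  58.  61.]
 [ -3.  59.  62.]
 [-11.  59.  64.]
 [ 55. -56.  61.]
 [ 41. -57.  60.]
 [ 34. -56.  64.]
 [ 26. -56.  63.]
 [ 18. -56.  63.]
 [  9. -56.  59.]
 [ 24. -61.  63.]
 [ 13. -60.  62.]
 [  8. -61.  65.]]
s7 23 [[-70.  -8.  59.]
 [-74. -12.  64.]
 [-74. -15.  66.]
 [-77. -14.  64.]
 [-76. -17.  64.]
 [-74. -20.  65.]
 [-72. -21.  63.]
 [-76. -21.  63.]
 [-76. -24.  66.]
 [-73. -25.  61.]
 [-71. -27.  60.]
 [-76. -28.  64.]
 [-75. -31.  65.]
 [-73. -33.  64.]
 [-77. -32.  62.]
 [-76. -36.  66.]
 [-75. -38.  66.]
 [-73. -41.  66.]
 [-78. -41.  67.]
 [-75. -41.  63.]
 [-72. -43.  60.]
 [-74. -38.  50.]
 [-77. -48.  68.]]
```

The tray is flat: its rim is at about 62 mm in the rails frame, the front wall is near x −75, and it is centred. I'll release it and back straight out.

Request:
{"method": "move_arm", "body": {
  "deltas": [
    [[0,0,0],0],
    [[0,0,0],0],
    [[0,0,0],0],
    [[0,0,0],0],
    [[0,0,0],0]
  ],
  "jaw": 0
}}

```text
time: 10.42
tool_pos: [502.0, -23.7, 59.4]
tcp_rot: [166.9, 89.8, 97.5]
ft_force: [-0.7, -0.1, -0.3]
finger_gap: 42.5
```

Request:
{"method": "move_arm", "body": {
  "deltas": [
    [[0,0,-15],0],
    [[0,0,-40],0],
    [[0,0,-75],0],
    [[-10,0,-100],0],
    [[-50,0,-110],0],
    [[-100,0,-110],0],
    [[-160,0,-110],0],
    [[-220,0,-110],0],
    [[-242,0,-110],0],
    [[-242,0,-110],0],
    [[-242,0,-110],0]
  ],
  "jaw": -1
}}

```text
time: 11.8
tool_pos: [462.6, 78.7, 300.1]
tcp_rot: [-164.2, 89.7, 126.5]
ft_force: [-0.0, -1.0, -1.0]
finger_gap: -0.2
```

```bash
python3 - <<'E'
from h import *
s=r.sense();print(s['time'],s['ft_force'],'tcp in hopper',wh(s['tool_pos']))
shot('top','t8')
R20=R.from_euler('y',-20,degrees=True).as_matrix()
L=(wh(cloud('t8').reshape(-1,3))-[-24.5,0,83.7])@R20
m=(abs(L[:,1])<75)&(L[:,0]>-95)&(L[:,0]<90)&(L[:,2]>52)&(L[:,2]<80);q=L[m];print(len(q),q[::len(q)//25].round(),cv2.minAreaRect(q[:,:2].astype(np.float32)))
H=wh(cloud('t8').reshape(-1,3));m=(abs(H[:,1])<18)&(H[:,0]<-60)&(H[:,0]>-130)&(H[:,2]>290);print('lever',m.sum(),H[m].min(0),H[m].max(0))
m=(abs(H[:,1])<30)&(H[:,0]>-46)&(H[:,0]<46);print('blank top',np.nanmedian(H[m,2]))
for n in range(-145,-75,10):
    k=L[(abs(L[:,0]-n)<5)&(abs(L[:,1])<15)&(L[:,2]>15)&(L[:,2]<70)]
    print(n,len(k),k.mean(0).round(1) if len(k) else '')
a=cv2.imread('pics/t8.png')[110:250,300:470];cv2.imwrite('pics/c8.png',cv2.resize(a,None,fx=4,fy=4,interpolation=cv2.INTER_CUBIC))
plan([*hw([-135,0,0])[:2],300],20.7)
E
```

```text
11.8 [-0.04364827 -0.98572156 -0.95179719] tcp in hopper [-271.91578803    1.35052437  300.06500321]
289 [[ 15.  63.  62.]
 [ 11.  59.  62.]
 [ -6.  60.  59.]
 [-22.  61.  65.]
 [-40.  62.  61.]
 [-56.  63.  66.]
 [-52.  58.  64.]
 [-70.  57.  63.]
 [-67.  47.  55.]
 [-67.  35.  60.]
 [-68.  24.  61.]
 [-70.  13.  61.]
 [-70.   2.  64.]
 [-72.  -9.  64.]
 [-69. -16.  63.]
 [-67. -19.  64.]
 [ 30. -58.  61.]
 [ 27. -60.  63.]
 [ 24. -61.  61.]
 [-72. -32.  63.]
 [-10. -57.  62.]
 [-14. -59.  61.]
 [-18. -60.  59.]
 [-71. -46.  64.]
 [-53. -56.  60.]
 [-56. -58.  63.]
 [-70. -58.  64.]] ((-9.063682556152344, 0.8205146789550781), (128.4817352294922, 124.25659942626953), 0.20057962834835052)
lever 283 [-113.71053431  -16.05454999  290.2542864 ] [-60.46715739  17.94769036 337.6963443 ]
blank top 294.92562607855416
-145 0 
-135 0 
-125 1 [-121.1   -3.8   38.8]
-115 11 [-1.135e+02  1.000e-01  4.770e+01]
-105 14 [-104.8    1.    47. ]
-95 12 [-95.7   0.7  44.9]
-85 18 [-85.1   0.7  43.5]
shift [ -1.   -0.9 136.9] turn -0.1 or 179.9 J6 -17.4
```

View pics/c8.png

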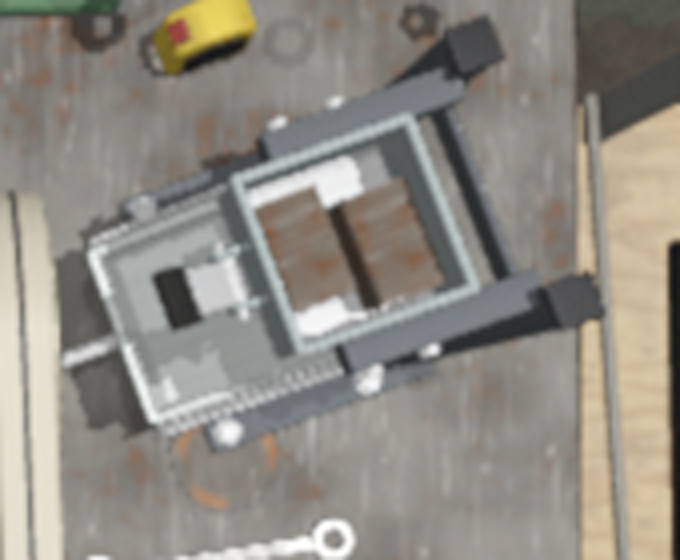

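The tray sits on the rails with its front rim line at crop (90,245)–(155,420) and its handle to the front at (90,350). The latch is at rest at (180,295) and both blanks are still on the closed floor. Now I'll push the paddle with the shut fingers.

Request:
{"method": "move_arm", "body": {
  "deltas": [
    [[0,-1,30],0],
    [[0,-1,75],0],
    [[0,-1,115],0],
    [[0,-1,135],0],
    [[0,-1,145],0],
    [[0,-1,151],0],
    [[0,-1,157],0],
    [[0,-1,162],0],
    [[0,-1,166],0],
    [[0,-1,166],0]
  ],
  "jaw": -1
}}

```text
time: 13.1
tool_pos: [521.2, -73.5, 304.0]
tcp_rot: [135.5, 89.6, 66.4]
ft_force: [-4.8, 16.2, 24.2]
finger_gap: 0.1
```

```bash
python3 - <<'E'
from h import *
s=r.sense();print(s['time'],s['ft_force'],'tcp in hopper',wh(s['tool_pos']))
for f in('top','scene'):
    shot(f,f+'9'); H=wh(cloud(f+'9').reshape(-1,3));m=(abs(H[:,1])<25)&(H[:,0]>-40)&(H[:,0]<46);print(f,'box z',np.nanpercentile(H[m,2],[5,50,95]))
E
```

```text
13.1 [-4.78112847 16.22670793 24.17604716] tcp in hopper [-108.8333835     2.33244625  303.97638336]
top box z [691.34418126 702.04686236 709.5844321 ]
scene box z [105.21847564 155.7378545  238.98438059]
```

Request:
{"method": "move_arm", "body": {
  "deltas": [
    [[0,0,-15],0],
    [[0,0,-50],0],
    [[0,0,-100],0],
    [[0,0,-160],0],
    [[0,0,-200],0],
    [[0,0,-200],0],
    [[0,0,-200],0]
  ]
}}

```text
time: 14.08
tool_pos: [450.0, 113.9, 304.6]
tcp_rot: [131.9, 89.6, 62.8]
ft_force: [-0.2, 0.1, -0.4]
finger_gap: -0.1
```

```bash
python3 - <<'E'
from h import *
s=r.sense();print(s['time'],s['ft_force'],'tcp in hopper',wh(s['tool_pos']))
shot('top','t10')
H=wh(cloud('t10').reshape(-1,3));m=(abs(H[:,1])<25)&(H[:,0]>-40)&(H[:,0]<46);print('box z',np.nanpercentile(H[m,2],[5,50,95]))
R20=R.from_euler('y',-20,degrees=True).as_matrix()
L=(H-[-24.5,0,83.7])@R20
m=(abs(L[:,1])<75)&(L[:,0]>-95)&(L[:,0]<90)&(L[:,2]>54)&(L[:,2]<72);q=L[m];print(len(q),cv2.minAreaRect(q[:,:2].astype(np.float32)),np.median(q[:,2]))
a=cv2.imread('pics/t10.png')[110:250,300:470];cv2.imwrite('pics/c10.png',cv2.resize(a,None,fx=4,fy=4,interpolation=cv2.INTER_CUBIC))
E
```

```text
14.075 [-0.24403324  0.1483739  -0.37791871] tcp in hopper [-309.25191495    1.93574222  304.61771566]
box z [ 96.48978962 184.83439801 231.82053335]
503 ((-1.2826385498046875, 1.0519828796386719), (125.01212310791016, 153.8744659423828), 89.4936752319336) 62.50125476276104
```

View pics/c10.png

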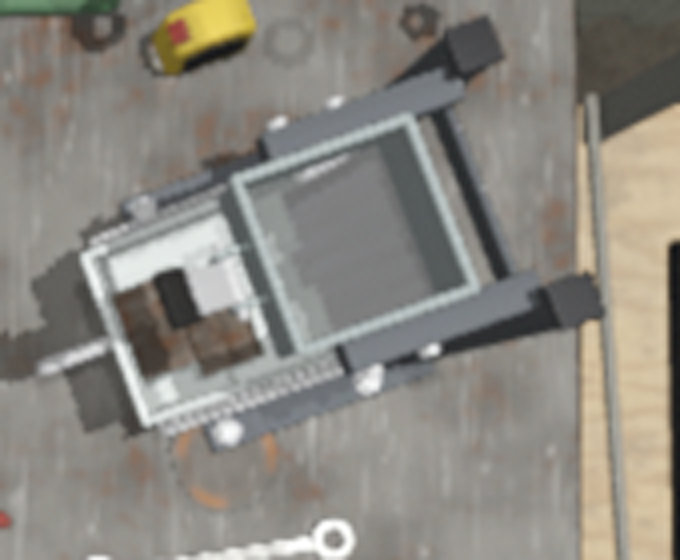

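The floor is open and both brown blanks lie inside the tray at crop (140,325) and (225,340). I'll check the numbers once and hand in if they are in range.

```bash
python3 - <<'E'
from h import *
H=wh(cloud('t10').reshape(-1,3))
m=(abs(H[:,1])<25)&(H[:,0]>5)&(H[:,0]<46)&(H[:,2]<250)&(H[:,2]>100)
print('floor rad',np.arctan(np.polyfit(H[m,0],H[m,2],1)[0]),m.sum())
L=(H-[-24.5,0,83.7])@R.from_euler('y',-20,degrees=True).as_matrix()
rim=(abs(L[:,1])<64)&(abs(L[:,0])<78)&(abs(L[:,2]-62)<8)&((abs(L[:,1])>55)|(L[:,0]<-68))
A=np.c_[L[rim][:,:2],np.ones(rim.sum())];print('rim tilt x,y, z',np.linalg.lstsq(A,L[rim][:,2],rcond=None)[0].round(3))
im=cv2.imread('pics/t10.png').reshape(-1,3).astype(int)
b=(im[:,2]-im[:,0]>15)&(abs(L[:,1])<57)&(L[:,0]>-73)&(L[:,0]<40)&(L[:,2]<110);print('blanks',b.sum(),L[b].min(0).round(),L[b].max(0).round(),np.median(L[b],0).round())
print(r.hand_in(), r.sense()['time'])
E
```

```text
floor rad 1.2385355767211237 567
rim tilt x,y, z [ 6.0000e-03 -1.0000e-03  6.1914e+01]
blanks 335 [-71. -42.   1.] [ 7. 29. 49.] [-35. -16.  43.]
the job is handed in; nothing more can be done
the job is handed in; nothing more can be done
```

The job is done and handed in at about 14 s of the 58 s allowed; the hand-in gave no verdict.

I gripped the tray near the end of its handle, carried it level under the hopper and lowered it until it swung flat on the rails. I released it there, backed the fingers out, and pushed the latch paddle in with the shut fingers.

The last checks, all from the top camera after I backed off:

| Check | Reading | Required |
|---|---|---|
| Tray along the rails | about -1 mm | -7 to +16 mm |
| Tray across the rails | about +1 mm | within 9 mm |
| Tray height off the rails | about 0 mm | within 5 mm |
| Tray tilt from the rails' slope | 0.006 rad | below 0.06 rad |
| Floor opening | about 1.2 rad (the stop is at 1.15, so this is camera error) | above 0.9 rad |

- **Blanks:** both lie in the tray, with their tops no more than 49 mm above its underside.
- **Bystanders:** I never touched the tin, spanner or pliers, but I did not measure their positions again at the end.

Two things did not go cleanly:
- **Fingers closed early:** I told the fingers to shut while they were still around the handle as I backed out. The tray looked seated in the next picture.
- **Harder latch push:** the push ended with about 29 N on the wrist against the 2 to 5 N expected, and the tool was lifted about 4 mm. I think the lever had reached its stop, but I did not confirm it.

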